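Free the probe boom from its ball mount and hold it up

ROBOT

A 7-joint arm with a two-finger parallel gripper is mounted at the origin on the work surface. World frame = base frame: x ahead of the robot, y to its left, z up, the work surface at z = 0. Lengths are in m, angles in rad, forces in N, time in s.
With the tool pointing down it reaches from about 0.425 to 0.925 m from the base axis. Payload 6.8 kg.
Tool frame: the origin (TCP) lies midway between the tips of the shut fingers; the grasp point (between the pads) lies 19 mm behind it (arm.hold_point_z is the z of the grasp point in the tool frame, in m); z points along the fingers, y is the line along which they close (so a half turn about z gives the same grasp; the last joint's range is limited). The gripper opens to 85 mm and grips with 20 to 120 N. Pads are 22 mm wide; open, the fingers measure 114 mm over their backs; the gripper's body (76 mm by 85 mm) begins 54 mm behind the grasp point. The pads swing forward as they close: fully open they stand 13 mm farther back than shut.
Start: joints at [-1.26, 0.477, 0.022, 1.555, -0.011, 1.109, -0.083], TCP at [0.274, 0.617, 0.231] pointing down, gripper open.
Joint ranges: [-2.96, 2.96], [-0.34, 2.1], [-1.41, 1.46], [0.24, 2.44], [-1.37, 4.51], [0.17, 1.92], [-2.96, 2.96]. Speed limits (rad/s): [2.39, 2.39, 3.14, 3.14, 3.14, 3.14, 3.14].

INTERFACE

Orientations are given as a unit quaternion [w, x, y, z].
In Python, from station import arm gives the robot as it stands. Calls block until the motion is done:
- arm.move_ptp(position, orientation): joint-space move of the TCP to a pose.
- arm.movel(position, speed=0.15, attitude=None): straight line of the TCP; attitude=None keeps the orientation; speed is the mean speed in m/s.
- arm.movej(angles): joint-space move.
- arm.let_go() and arm.grasp(strength=None): open the fingers fully, or close them until they stop; strength is the grip in N (None keeps the last).
- arm.sleep(seconds).
- arm.ik(position, orientation): joint angles nearest the present ones, or None.
- arm.grab_frame(name): name is "scene" or "top"; returns (picture, depth): 400x640x3 uint8, red, green, blue; 400x640 float32, m along the optical axis (not along the pixel's ray), 0 where there is no reading.
- arm.calibration(name): a dict with "intrinsics" (3x3 intrinsics, pixels), "R" (3x3) and "t" (3): a world point X has camera coordinates R X + t. Camera axes: x right, y down, z forward; pixel columns grow to the right and rows downward; lengths in m; the calibration is good to about 2 mm. A picture is of the moment at which its call begins. calibration takes no time and is no camera call.
A pose or a line that the arm cannot do raises arm.PlanningError and nothing moves.
- arm.sign_off(): hands the job in; it is judged then, once.
Trained networks look in the newest picture that a camera, given by its name, has taken for a name from the list of things; names that differ only in an ending like _2 or _b are one class to them, and where a whole thing is asked for, a point or a joint stands for the part that bears it (a point fixed in the world has none). Each returns a list of dicts, best first, with "conf" (0 to 1); they miss things now and then, are a little off and sometimes report something else, mostly with a low value. They report only what shows in the picture. A call takes as long as a camera call. They do not tell look-alikes from the thing itself.
- arm.look_for(target, camera): "at" ([x, y, z] in m, in world coordinates, good to about 4 mm: the middle of the surface that is visible of it).
- arm.trace(target, camera): "pixels" (400x640 bool, what is visible of it).
Readings, each from a call of its own:
- arm.get_t(): time.
- arm.get_joints(): joint angles.
- arm.get_joint_vel(): joint speeds.
- arm.get_tau(): joint torques, N m.
- arm.get_ee_pos(): TCP position.
- arm.get_tool_rot(): TCP orientation.
- arm.get_contact_force(): force on the tool from outside, world axes, zero at the start.
- arm.get_ft_torque(): the same for the moment, N m.
- arm.get_opening(): finger opening in m.
- arm.get_gripper_force(): force on a finger pad.
Only numpy, scipy, OpenCV 4.12 (cv2) and the standard library are available. Lean on these libraries where they do the work, as an engineer would, in place of code of your own. Each camera call takes 0.05 s, during which the arm holds its last target. There are 200 camera calls.

TASK

With the mallet, not with the fingers, knock the yellow-headed lock pin on the blue probe boom fully down, then set the mallet back down on the bench and let go of it. Then pull the red latch tab sideways against its spring, lift the boom's coupler about 80 mm off its ball and finish while still holding it raised and steady there. Leave the other things on the bench where they are.

Things in the scene. Friction and masses are not known exactly. Their poses are not given: they have to be found in the camera images.
- mallet_grip (a point): Mallet handle (orange, level, flat-sided, 20 mm wide, 22 mm high); the mallet stands on its head, about 0.35 kg. The point is the middle of the handle's section, 50 mm from the head's axis, near the balance point, 28 mm above the bench. Axes: x along the handle to the head, y across it, z up. The handle's free end is at x = -88 mm, the head's side at x = +30 mm.
- mallet_face (a point): Centre of the lower striking face of the mallet's black upright round head, 40 mm across and 56 mm high (the handle joins it half-way up). Axes as mallet_grip; it lies at x = +50, z = -28 mm from that point.
- pin_top (a point): Centre of the top of the lock pin: yellow round head 18 mm across, 10 mm high, on a brass stem and square collar, upright on the blue boom 80 mm from the ball, towards the hinge. Pin up: top 110 mm above the bench (35 mm above the boom); fully down: 96 mm. Only the red tab near it is taller.
- tab (a point): Centre of the red upright latch tab: 24 mm along the boom, 12 mm thick across it (grip it across this), 46 mm tall, centre 107 mm above the bench with the boom down, its foot on the steel latch plate (top 84 mm above the bench). Axes as hinge's while the boom is down; it moves and tilts with latch and boom.
- hinge (a point): Middle of the boom's fixed hinge pin, 62 mm above the bench, at the boom's end nearer the robot. Axes: x along the lowered boom to the ball, y sideways along the hinge pin (the latch pulls to +y), z up. In these: ball at x = 210 mm; lock pin at x = 130, y = 0; tab's centre, latch shut, at x = 210, y = 0, z = 45 mm.
- ball (a point): Centre of the steel ball, 24 mm across, 55 mm above the bench, in the open-fronted coupler at the boom's end. The boom is 64 mm wide, its top 75 mm above the bench. Axes as hinge. The stand's base plate, 12 mm thick, reaches from x = -270 to 60 mm, y = -60 to 60 mm; hinge cheeks 78 mm above the bench.
- lock_pin (a joint): How far the lock pin has been driven down, m: about 0 up, 0.014 fully down. It needs 6 to 8 N to drive and stays where it is driven. While it is less than 0.010 down its collar blocks the latch.
- latch (a joint): How far the latch is pulled sideways, towards +y of hinge, m: 0 shut, 0.014 fully pulled. The spring pulls back with about 4 N when shut and 9 N when fully pulled, so it must be kept pulled. Below about 0.008 its pawl under the ball's flange keeps the boom from lifting.
- boom (a joint): Angle by which the blue boom is raised about its hinge, rad: 0 resting on the ball, stop at 0.6. It falls back by its own weight (about 5 N to lift at the tab). 0.10 rad lifts the coupler 21 mm.
- jar: Bystander, to be left alone: small clear jar with white lid, 44 mm across, 40 mm high. Origin at its underside.
- probe_case: Bystander, to be left alone: amber case with black lid, 70 x 45 x 23 mm. Origin at its underside.
- screwdriver: Bystander, to be left alone: screwdriver lying beyond the mallet. Origin at its underside.
- spanner: Bystander, to be left alone: steel spanner lying on the bench. Origin at its underside.
- hex_key: Bystander, to be left alone: black L-shaped hex key lying flat. Origin at its underside.
- mouse: Bystander, to be left alone: black computer mouse, 105 x 60 x 32 mm. Origin at its underside.
- red_case: Bystander, to be left alone: flat red plastic case, 80 x 120 x 25 mm. Origin at its underside.
Mind the look-alikes: they are no part of the job. What is shaped like the part that bears mallet_grip but pink or purple is not meant.

How it is judged:
By the outcome, as a careful person would: the job done as asked, in the order asked, and still so for the second after the job is handed in, while the arm keeps its last pose, push and grip.
It also fails if it takes over 61 s, if anything falls off the work surface, if the arm or the gripper's body presses on something with over 40 N, if the wrist force passes 120 N, or if a joint passes its speed limit or range.

## Working session

There is one attempt and no reset: what is moved stays moved. The work goes in short steps, each a Python script; the robot and the scene stay as the last script left them, time stands still between calls to the robot, and variables do not carry over. Pictures are saved under pics/ and viewed, at most 10 in all, crops included, and the job is handed in when it is done.

```bash
ls; mkdir -p pics; python3 - <<'E'
from station import arm
import cv2,numpy as np
for c in ["scene","top"]:
    p,d=arm.grab_frame(c); cv2.imwrite(f"pics/{c}0.png",p[:,:,::-1])
    k=arm.calibration(c); print(c,np.round(-k["R"].T@k["t"],3))
    for n in ["mallet_grip","mallet_face","pin_top","tab","hinge","ball","jar","probe_case","screwdriver","spanner","hex_key","mouse","red_case"]:
        print(n,[(np.round(r["at"],3).tolist(),round(r["conf"],2)) for r in arm.look_for(n,c)[:3]])
print(arm.get_t(),arm.get_tool_rot(),arm.hold_point_z)
E
```

```text
pics
scene [1.17  0.669 1.16 ]
mallet_grip [([0.714, -0.426, 0.036], 0.98), ([0.286, -0.248, 0.035], 0.9), ([0.346, -0.43, 0.036], 0.85)]
mallet_face [([0.403, -0.121, 0.038], 0.96), ([0.343, -0.434, 0.038], 0.76), ([0.709, -0.422, 0.033], 0.69)]
pin_top [([0.553, 0.176, 0.085], 0.67), ([0.694, 0.383, 0.023], 0.57), ([0.558, 0.192, 0.058], 0.42)]
tab [([0.629, 0.169, 0.081], 0.62)]
hinge [([0.558, 0.193, 0.065], 0.85)]
ball [([0.558, 0.195, 0.058], 0.9), ([0.486, -0.262, 0.038], 0.18)]
jar [([0.677, 0.264, 0.037], 0.69), ([0.534, 0.066, 0.022], 0.54)]
probe_case [([0.535, 0.066, 0.021], 0.63)]
screwdriver [([0.755, -0.288, 0.02], 0.57)]
spanner [([0.76, -0.139, 0.011], 0.9), ([0.554, 0.177, 0.081], 0.48)]
hex_key []
mouse [([0.564, 0.473, 0.026], 0.77), ([0.557, 0.197, 0.066], 0.23)]
red_case [([0.696, 0.383, 0.021], 0.97), ([0.761, -0.141, 0.007], 0.6)]
top [0.361 0.003 1.388]
mallet_grip [([0.704, -0.425, 0.038], 0.86), ([0.276, -0.249, 0.04], 0.81), ([0.464, -0.268, 0.038], 0.8)]
mallet_face [([0.464, -0.265, 0.041], 0.82), ([0.706, -0.424, 0.038], 0.75), ([0.539, 0.17, 0.077], 0.75)]
pin_top [([0.547, 0.17, 0.083], 0.62), ([0.467, -0.263, 0.041], 0.48)]
tab [([0.621, 0.151, 0.084], 0.62), ([0.679, 0.37, 0.024], 0.56), ([0.544, 0.167, 0.081], 0.5)]
hinge [([0.511, 0.166, 0.077], 0.61), ([0.678, 0.37, 0.025], 0.34)]
ball [([0.512, 0.165, 0.074], 0.65), ([0.543, 0.171, 0.083], 0.48)]
jar [([0.522, 0.055, 0.025], 0.66), ([0.657, 0.25, 0.045], 0.49)]
probe_case [([0.526, 0.055, 0.024], 0.83)]
screwdriver [([0.749, -0.294, 0.022], 0.73), ([0.538, 0.169, 0.074], 0.6)]
spanner [([0.51, 0.167, 0.077], 0.59), ([0.749, -0.142, 0.006], 0.52)]
hex_key []
mouse [([0.552, 0.465, 0.031], 0.87)]
red_case [([0.678, 0.373, 0.023], 0.7)]
1.4 [-1.60583866e-05  2.07878715e-01  9.78154609e-01 -1.73876503e-05] -0.0187
```

View pics/scene0.png

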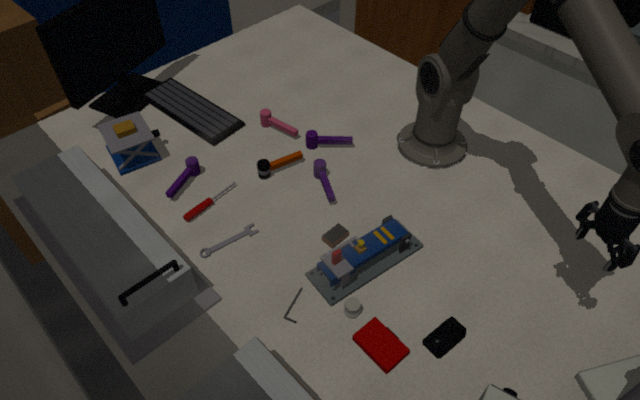

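View pics/top0.png

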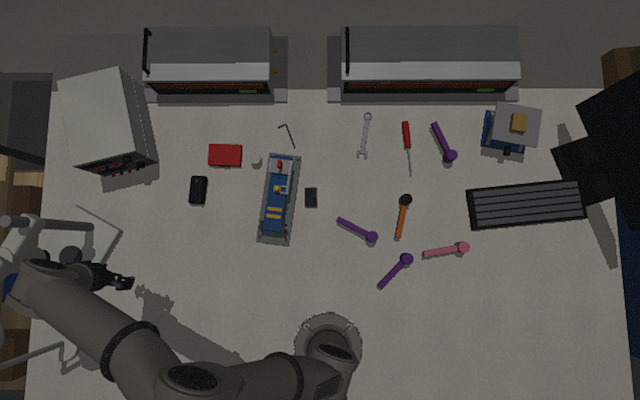

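```bash
cat > h.py <<'E'
import numpy as np,cv2
from station import arm
def cloud(c):
    p,d=arm.grab_frame(c); k=arm.calibration(c); K=k["intrinsics"]
    v,u=np.indices(d.shape); P=np.stack([(u-K[0,2])/K[0,0]*d,(v-K[1,2])/K[1,1]*d,d],-1)
    return p,d,(P-k["t"])@k["R"]
def pick(p,d,W,hr,sv,box):
    h=cv2.cvtColor(p,cv2.COLOR_RGB2HSV).astype(int)
    m=(d>0)&(h[...,0]>=hr[0])&(h[...,0]<=hr[1])&(h[...,1]>=sv[0])&(h[...,2]>=sv[1])&(h[...,2]<=sv[2])
    for i,(a,b) in enumerate(box): m&=(W[...,i]>a)&(W[...,i]<b)
    return W[m]
E
python3 - <<'E'
from h import *
for c in ["top","scene"]:
    p,d,W=cloud(c)
    mb=[(.33,.6),(-.32,-.2),(.005,.1)]; bb=[(.4,.75),(.08,.27),(.02,.2)]
    for n,hr,sv,box in [("orange",(5,18),(150,80,255),mb),("black",(0,180),(0,0,60),[(.44,.6),(-.32,-.2),(.03,.1)]),
        ("blue",(100,125),(120,40,255),bb),("yellow",(19,32),(120,90,255),bb),("red",(0,9),(110,60,255),bb),("plate?",(0,180),(0,0,255),[(.4,.75),(.08,.27),(.005,.02)])]:
        Q=pick(p,d,W,hr,sv,box)
        if len(Q)<4: print(c,n,len(Q));continue
        (cx,cy),(w,h),a=cv2.minAreaRect(Q[:,:2].astype(np.float32))
        v=np.linalg.svd(Q[:,:2]-Q[:,:2].mean(0),full_matrices=False)[2][0]
        print(c,n,len(Q),"mean",Q.mean(0).round(4),"rect",np.round((cx,cy,w,h,a),3),"dir",np.degrees(np.arctan2(v[1],v[0])).round(1),"z90",np.percentile(Q[:,2],[5,50,90,98]).round(3))
        if n=="yellow":
            for q in Q[Q[:,2]>.09]: print("   ",q.round(3))
    if c=="scene": s=p[200:310,290:440]; cv2.imwrite("pics/s1.png",cv2.resize(s,None,fx=5,fy=5)[:, :, ::-1])
    else: s=p[140:260,240:330]; cv2.imwrite("pics/t1.png",cv2.resize(s,None,fx=5,fy=5)[:, :, ::-1])
E
```

```text
top orange 169 mean [ 0.4393 -0.2599  0.0381] rect [ 4.3800e-01 -2.6100e-01  1.7000e-02  1.1400e-01  7.6568e+01] dir 166.9 z90 [0.03  0.039 0.042 0.044]
top black 111 mean [ 0.5138 -0.2767  0.0531] rect [ 5.1400e-01 -2.7800e-01  3.5000e-02  3.7000e-02  8.4814e+01] dir 145.5 z90 [0.035 0.055 0.06  0.061]
top blue 804 mean [0.5098 0.1784 0.0748] rect [5.3600e-01 1.7300e-01 6.5000e-02 2.6300e-01 8.1458e+01] dir 173.2 z90 [0.07  0.075 0.078 0.08 ]
top yellow 111 mean [0.4893 0.18   0.0825] rect [5.0400e-01 1.7900e-01 4.6000e-02 1.1000e-01 8.4697e+01] dir 171.3 z90 [0.072 0.077 0.108 0.112]
    [0.555 0.176 0.107]
    [0.554 0.173 0.109]
    [0.555 0.17  0.107]
    [0.554 0.166 0.111]
    [0.55  0.179 0.113]
    [0.551 0.176 0.108]
    [0.55  0.172 0.112]
    [0.552 0.17  0.104]
    [0.551 0.166 0.109]
    [0.552 0.163 0.103]
    [0.547 0.179 0.112]
    [0.547 0.176 0.11 ]
    [0.547 0.172 0.111]
    [0.548 0.169 0.108]
    [0.548 0.166 0.104]
    [0.547 0.162 0.112]
    [0.544 0.176 0.107]
    [0.544 0.172 0.11 ]
    [0.544 0.169 0.112]
    [0.541 0.173 0.107]
top red 18 mean [0.6279 0.1
[... 1003 characters left out ...]
114]
    [0.544 0.172 0.109]
    [0.545 0.177 0.114]
    [0.541 0.176 0.109]
    [0.553 0.169 0.109]
    [0.552 0.173 0.112]
    [0.548 0.172 0.108]
    [0.55  0.177 0.114]
    [0.544 0.176 0.107]
    [0.543 0.179 0.109]
    [0.554 0.174 0.111]
    [0.551 0.175 0.109]
    [0.55  0.177 0.109]
    [0.551 0.182 0.116]
    [0.546 0.181 0.109]
    [0.555 0.176 0.109]
    [0.554 0.178 0.11 ]
    [0.553 0.181 0.112]
    [0.551 0.182 0.111]
scene red 87 mean [0.631  0.1654 0.1179] rect [6.1100e-01 1.5700e-01 6.5000e-02 1.8000e-02 2.2265e+01] dir 9.1 z90 [0.093 0.122 0.132 0.135]
scene plate? 2150 mean [0.5809 0.1945 0.0123] rect [0.575 0.175 0.349 0.189 0.166] dir -13.8 z90 [0.006 0.013 0.016 0.018]
```

View pics/s1.png

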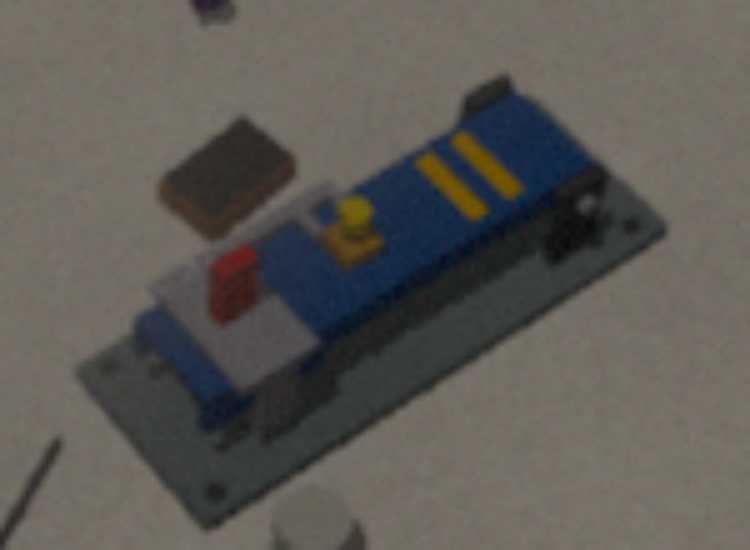

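View pics/t1.png

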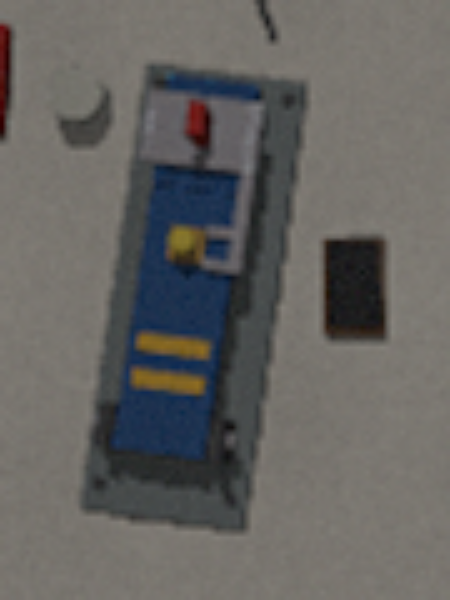

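```bash
cat >> h.py <<'E'
from scipy.spatial.transform import Rotation as Ro
MY,BY=np.radians(-13.1),np.radians(-7.6)
GRIP=np.array([.466,-.2665,.028]); OFF=.008
PIN=np.array([.549,.173,.110]); HIN=np.array([*(PIN[:2]-.130*np.array([np.cos(BY),np.sin(BY)])),.062])
def down(yaw,th=0):   # tool y along yaw+90deg, tool z down, tilted with the boom by th
    R=Ro.from_euler('z',yaw)*Ro.from_euler('y',-th)*Ro.from_matrix(np.array([[-1,0,0],[0,1,0],[0,0,-1.]]))
    return R
def q(R): return R.as_quat(scalar_first=True)
def tcp(p,R): return np.asarray(p)-R.apply([0,0,arm.hold_point_z])   # grasp point -> TCP
def ex(y): return np.array([np.cos(y),np.sin(y),0])
def tabgrip(y,th,zg=.053):  # grasp point on tab, latch pulled y, boom th
    R=Ro.from_euler('z',BY)*Ro.from_euler('y',-th); return HIN+R.apply([.210,y,zg])
def go(p,R): arm.move_ptp(tcp(p,R),q(R))
def lin(p,R,s=.15): arm.movel(tcp(p,R),speed=s,attitude=q(R))
E
python3 - <<'E'
from h import *
for flip in [0,np.pi]:
    for n,p,R in [("m",GRIP,down(MY+flip)),("mh",GRIP+[0,0,.18],down(MY+flip)),("pin",PIN-.042*ex(BY)+[0,0,.1],down(BY+flip))]+[("t%.1f"%t,tabgrip(.013,t),Ro.from_euler('z',BY)*Ro.from_euler('y',-t)*Ro.from_euler('z',flip)*down(0)) for t in (0,.2,.4)]:
        j=arm.ik(tcp(p,R),q(R)); print(flip,n,None if j is None else np.round(j,2))
E
```

```text
0 m [ 0.13  0.6   0.35  2.06 -0.38  0.55  2.1 ]
0 mh [-0.37  0.46  1.01  1.97 -0.47  0.97  2.22]
0 pin [-0.61  0.3   0.19  1.94 -0.07  0.91  1.05]
0 t0.0 [-0.47  0.59  0.14  1.72 -0.1   0.84  1.16]
0 t0.2 [-0.57  0.45  0.19  1.88  0.04  0.65  1.  ]
0 t0.4 [-0.73  0.32  0.26  2.03  0.32  0.5   0.68]
3.141592653589793 m [-0.08  0.67  0.63  2.07 -0.69  0.62 -0.76]
3.141592653589793 mh [-0.37  0.46  1.02  1.98 -0.48  0.97 -0.92]
3.141592653589793 pin [-1.03  0.36  0.72  1.96 -0.29  0.93 -1.87]
3.141592653589793 t0.0 [-0.81  0.67  0.64  1.75 -0.5   0.89 -1.65]
3.141592653589793 t0.2 [-0.94  0.53  0.69  1.9  -0.38  0.67 -1.77]
3.141592653589793 t0.4 [-1.09  0.38  0.72  2.05 -0.07  0.45 -2.09]
```

```bash
python3 - <<'E'
from h import *
R=down(MY); g=GRIP+OFF*ex(MY)
go(g+[0,0,.16],R); print(arm.get_t())
lin(g,R,.15); arm.grasp(120); print(arm.get_t(),arm.get_opening(),arm.get_gripper_force())
lin(g+[0,0,.16],R,.2); print(arm.get_t(),arm.get_opening(),arm.get_contact_force())
p,d,W=cloud("scene"); 
cv2.imwrite("pics/s2.png",cv2.resize(p[80:260,180:420],None,fx=3,fy=3)[:,:,::-1])
E
```

```text
4.6833
6.525 0.018005504179513725 116.94551467895508
7.475 0.01847618049669525 [ 0.48828017 -0.28588647 -4.21292333]
```

View pics/s2.png

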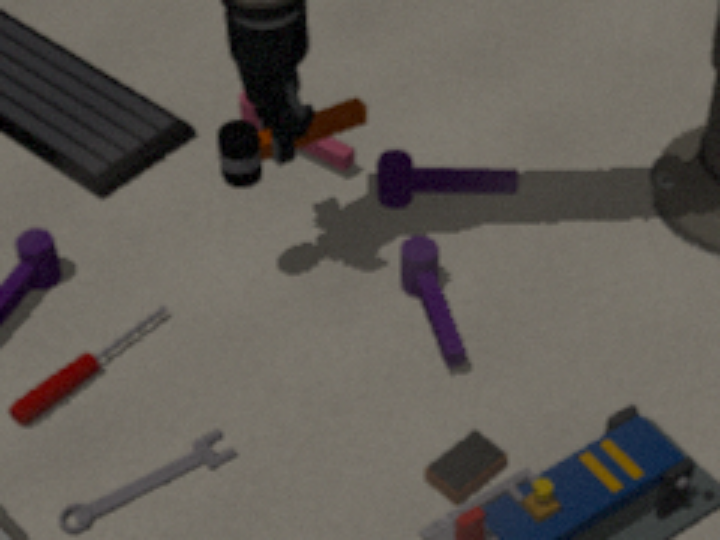

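The mallet is gripped level (orange handle at about px (310,120) in the crop, head at (240,150)). Next, the pin.

```bash
python3 - <<'E'
from h import *
R=down(BY); b=PIN-(.050-OFF)*ex(BY); b[2]=0
at=lambda f: b+[0,0,f+.028]   # f = face height
go(at(.18),R); lin(at(.125),R,.12); f0=arm.get_contact_force()[2]; print(arm.get_t(),f0)
p,d,W=cloud("top"); Q=pick(p,d,W,(0,180),(0,0,60),[(.5,.6),(.12,.23),(.165,.19)]); print("head",len(Q),Q.mean(0) if len(Q) else 0)
f=.114
while f>.088:
    lin(at(f),R,.04); F=arm.get_contact_force()[2]-f0
    print(round(f,4),round(F,1),round(arm.get_ee_pos()[2]-arm.hold_point_z-.028,4))
    if F>22: break
    f-=.002
print(arm.get_t(),arm.get_opening())
E
```

```text
9.775 -3.47421140804137
head 23 [0.5524205  0.15589014 0.17935626]
0.114 -0.4 0.1138
0.112 0.1 0.112
0.11 -0.4 0.1099
0.108 1.9 0.1081
0.106 3.6 0.106
0.104 2.5 0.1039
0.102 2.0 0.1019
0.1 2.4 0.0999
0.098 2.9 0.0979
0.096 10.1 0.0963
0.094 27.1 0.0957
12.75 0.0183744923338161
```

```bash
python3 - <<'E'
from h import *
R=down(BY); b=PIN-(.050-OFF)*ex(BY); b[2]=0
lin(b+[0,0,.228],R,.2); 
R=down(MY); g=GRIP+OFF*ex(MY)
go(g+[0,0,.10],R); f0=arm.get_contact_force()[2]
for c in ("top","scene"):
    p,d,W=cloud(c); Q=pick(p,d,W,(19,32),(120,90,255),[(.52,.58),(.14,.21),(.085,.2)]); print("pin z",len(Q),np.median(Q,0),np.percentile(Q[:,2],90) if len(Q) else 0)
cv2.imwrite("pics/s3.png",cv2.resize(p[80:310,200:440],None,fx=3,fy=2.6)[:,:,::-1])
lin(g+[0,0,.01],R,.15)
for z in (.004,.002,.001,0,-.001,-.002):
    lin(g+[0,0,z],R,.04); F=arm.get_contact_force()[2]-f0; print(z,round(F,1))
    if F>3: break
print(arm.get_t())
E
```

```text
pin z 18 [0.54903655 0.17093113 0.09585175] 0.09745246888458971
pin z 27 [0.54861337 0.17367297 0.09634357] 0.09850875881099504
0.004 -0.2
0.002 0.3
0.001 -0.3
0 8.2
17.0167
```

View pics/s3.png

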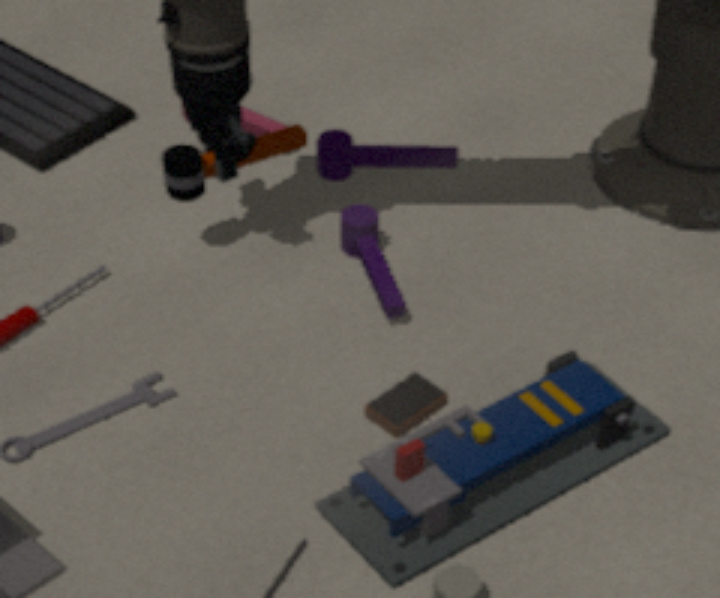

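The pin (px (482,432)) now sits flush at 96 mm and the mallet is back at its spot. I'll release it and go to the tab.

```bash
python3 - <<'E'
from h import *
arm.let_go(); R=down(MY); g=GRIP+OFF*ex(MY)
lin(g+[0,0,.15],R,.2)
R=down(BY); t=tabgrip(0,0); print(t)
go(t+[0,0,.08],R); f0=arm.get_contact_force()
for c in ("top","scene"):
    p,d,W=cloud(c); Q=pick(p,d,W,(0,9),(110,60,255),[(.6,.66),(.13,.2),(.09,.14)]); print(c,len(Q),Q.mean(0) if len(Q) else 0)
    if c=="scene": cv2.imwrite("pics/s4.png",cv2.resize(p[80:310,200:440],None,fx=3,fy=2.6)[:,:,::-1])
lin(t,R,.1); print(arm.get_contact_force()-f0)
arm.grasp(70); print(arm.get_t(),arm.get_opening(),arm.get_contact_force()-f0)
E
```

```text
[0.62829724 0.16241949 0.115     ]
top 16 [0.62692907 0.16087842 0.12899398]
scene 102 [0.63052422 0.16569123 0.11679878]
[-0.74924734 -0.29018518  0.76234796]
21.9667 0.010902466299112921 [-1.2537862   0.41173712  2.52724669]
```

View pics/s4.png

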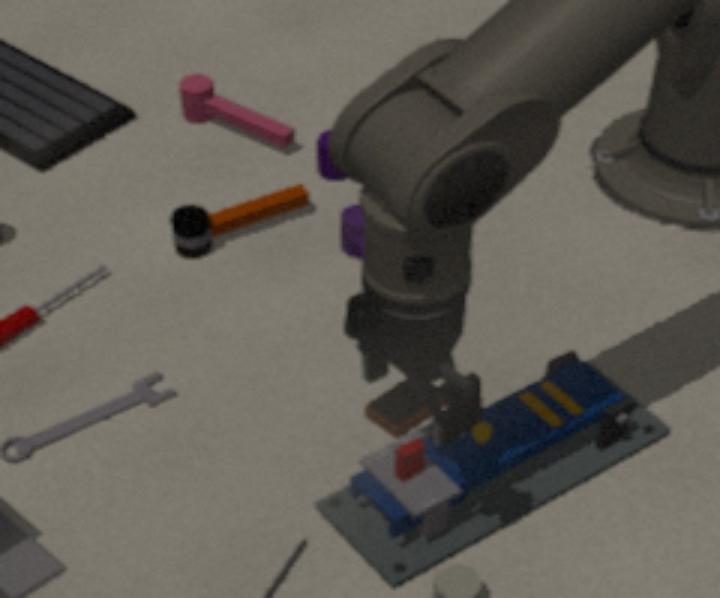

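The mallet stands free on the bench, and the tab is gripped. Next I'll pull it.

```bash
python3 - <<'E'
from h import *
R=down(BY); ey=np.array([-np.sin(BY),np.cos(BY),0])
for y in (.003,.006,.009,.011,.0125,.0135):
    lin(tabgrip(y,0),R,.03); F=arm.get_contact_force(); print(y,F.round(1),round(float(F@ey),1),round(float((arm.get_ee_pos()-tcp(tabgrip(0,0),R))@ey),4))
    if -(F@ey)>22: break
print(arm.get_t(),arm.get_opening(),arm.get_ft_torque())
E
```

```text
0.003 [-3.5 -4.6  4.9] -5.0 0.0018
0.006 [-2.4 -5.3  4.4] -5.6 0.0044
0.009 [-3.  -6.8  4.6] -7.2 0.007
0.011 [-3.  -6.9  5.5] -7.3 0.0086
0.0125 [-2.9 -7.   4.3] -7.4 0.0099
0.0135 [-2.8 -7.8  6.3] -8.1 0.0106
23.4667 0.010929406663301415 [-1.36162846  0.67915834  0.08469156]
```

```bash
python3 - <<'E'
from h import *
ey=np.array([-np.sin(BY),np.cos(BY),0]); Y=.0155
def rep(l): F=arm.get_contact_force(); e=arm.get_ee_pos(); print(l,F.round(1),round(float(F@ey),1),round(float((e-HIN)@ey),4),e.round(4),round(arm.get_opening(),4),round(arm.get_t(),1))
lin(tabgrip(Y,0),down(BY),.03); rep(0)
for th in np.arange(.02,.161,.02):
    lin(tabgrip(Y,th),down(BY,th),.06); rep(round(th,2))
    F=arm.get_contact_force()
    if np.linalg.norm(F)>30: break
p,d,W=cloud("scene"); cv2.imwrite("pics/s5.png",cv2.resize(p[180:310,280:440],None,fx=4,fy=4)[:,:,::-1])
E
```

```text
0 [-3.4 -8.3  4.9] -8.7 0.0124 [0.63   0.1747 0.0965] 0.0109 23.7
0.02 [ 1.3 -8.3 -4.1] -8.0 0.0122 [0.6294 0.1746 0.1   ] 0.011 24.0
0.04 [ 1.5 -8.2 -3.1] -7.9 0.0122 [0.6286 0.1747 0.1041] 0.0109 24.2
0.06 [ 1.6 -8.7 -3.2] -8.4 0.0122 [0.6277 0.1748 0.1083] 0.0112 24.5
0.08 [ 1.9 -6.9 -3.9] -6.6 0.0122 [0.6267 0.1749 0.1125] 0.0113 24.7
0.1 [ 2.1 -7.7 -3.6] -7.3 0.0122 [0.6257 0.1751 0.1166] 0.0115 25.0
0.12 [ 1.8 -7.8 -3.3] -7.5 0.0122 [0.6246 0.1753 0.1207] 0.0112 25.2
0.14 [ 2.2 -7.9 -2.8] -7.6 0.0122 [0.6234 0.1754 0.1248] 0.0111 25.5
0.16 [ 2.4 -7.8 -1.9] -7.4 0.0123 [0.6221 0.1756 0.129 ] 0.0112 25.7
```

View pics/s5.png

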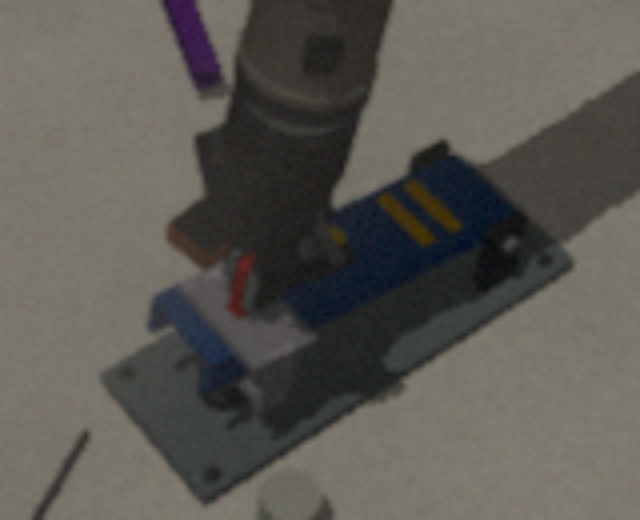

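The boom is rising with the tab held. I'll continue to about 0.39 rad.

```bash
python3 - <<'E'
from h import *
ey=np.array([-np.sin(BY),np.cos(BY),0]); Y=.0155
def rep(l): F=arm.get_contact_force(); e=arm.get_ee_pos(); print(l,F.round(1),round(float((e-HIN)@ey),4),e.round(4),round(arm.get_opening(),4),round(arm.get_t(),1))
for th in np.arange(.185,.396,.03):
    lin(tabgrip(Y,th),down(BY,th),.06); rep(round(th,3))
    if np.linalg.norm(arm.get_contact_force())>30: break
arm.sleep(.5); rep("end")
p,d,W=cloud("scene"); cv2.imwrite("pics/s6.png",cv2.resize(p[80:310,200:440],None,fx=3,fy=2.6)[:,:,::-1])
for c in ("scene","top"):
    p,d,W=cloud(c)
    Q=pick(p,d,W,(100,125),(120,40,255),[(.38,.7),(.12,.23),(.06,.25)]); x=(Q-HIN)@ex(BY); print(c,len(Q),"slope angle",np.arctan(np.polyfit(x,Q[:,2],1)[0]))
E
```

```text
0.185 [ 1.3 -8.4 -2.6] 0.0123 [0.6204 0.1759 0.134 ] 0.011 26.0
0.215 [ 2.1 -8.5 -2.6] 0.0124 [0.6181 0.1762 0.1401] 0.0111 26.3
0.245 [ 1.9 -9.2 -2.7] 0.0124 [0.6157 0.1766 0.146 ] 0.0108 26.5
0.275 [ 2.3 -8.7 -3. ] 0.0124 [0.6132 0.177  0.1519] 0.0111 26.8
0.305 [ 2.8 -9.2 -2.1] 0.0125 [0.6104 0.1774 0.1577] 0.0108 27.1
0.335 [ 1.8 -9.1 -1.4] 0.0125 [0.6075 0.1778 0.1634] 0.0111 27.3
0.365 [ 2.5 -9.2 -1. ] 0.0125 [0.6044 0.1782 0.169 ] 0.0112 27.6
0.395 [ 3.3 -8.6 -1.6] 0.0126 [0.6012 0.1787 0.1744] 0.0116 27.8
end [ 2.2 -8.4 -1.5] 0.0124 [0.6013 0.1785 0.1743] 0.011 28.3
scene 286 slope angle 0.3764618918566663
top 590 slope angle 0.39033876155971986
```

View pics/s6.png

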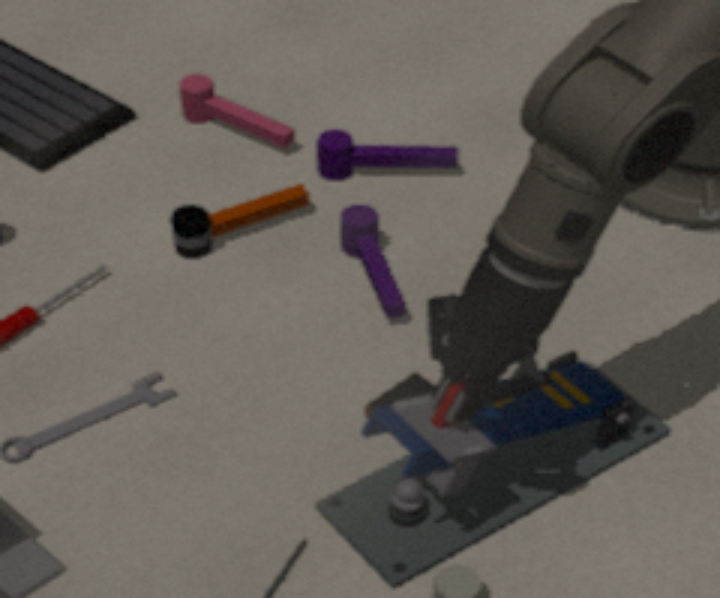

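The boom is raised clear of the ball (px (408,500)) at about 0.385 rad, which is about 80 mm. It is steady, so I'm handing in.

```bash
python3 -c "
from station import arm
print(arm.sign_off())"
```

```text
the job is handed in; nothing more can be done
None
```

The job is handed in at about 28 s of robot time: the mallet drove the lock pin fully down and is back on the bench, and the gripper is holding the latch pulled with the coupler raised steadily about 80 mm off its ball.

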